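# Load a print-lift carrier under the sprung bail of a scanning stand and start the scan

## Robot

A 7-joint arm with a two-finger parallel gripper is mounted at the origin on a cart in front of the work surface, level with it; the furniture and walls round the work are solid. World frame = base frame: x ahead of the robot, y to its left, z up, the work surface at z = 0. Lengths are in m, angles in rad, forces in N, time in s.
With the tool pointing down it reaches from about 0.425 to 0.875 m from the base axis. Payload 4.7 kg.
Tool frame: the origin (TCP) lies at the very end of the fingers, on their centre line; the grasp point (between the pads) lies 19 mm behind it; z points along the fingers, y is the line along which they close (so a half turn about z gives the same grasp; the last joint's range is limited). The gripper opens to 87 mm and grips with 3 to 60 N. Pads are 19 mm wide; open, the fingers measure 117 mm over their backs; the gripper's body (75 mm by 190 mm) begins 51 mm behind the grasp point.
Start: joints at [1.219, 0.321, -0.07, 1.45, 0.023, 1.371, -0.057], TCP at [0.232, -0.607, 0.223] pointing down, gripper open.
Joint ranges: [-2.86, 2.86], [-0.3, 2.09], [-1.38, 1.24], [0.06, 2.45], [-1.56, 4.7], [0.09, 2.05], [-2.69, 2.69]. Speed limits (rad/s): [2.57, 2.57, 3.14, 3.14, 3.14, 3.14, 3.14].

## Interface

Orientations are given as a rotation vector (axis times angle).
In Python, from bench import ctrl, get_image, job gives the robot as it stands.
- The arm moves only by the shell command python3 -m crank 'ROWS' [FORCE]. ROWS is JSON, a list that holds one entry, the list of rows, each a list of 5 numbers: the shift along the tool's x, y, z in mm, then the turn about the tool's z in rad, then the closure, from -1 (fully open) to 1 (shut), so that 0 is half open. A call has 1 to 10 rows; each row shifts and turns the commanded pose from where the row before left it, along the tool's axes as they then stand; what a row does not reach is not made up. A row lasts 1/12 s, in which the tool goes at most 41.7 mm and 7.16 degrees, less where a joint would pass 70% of its speed; a pose out of reach is approached as far as the arm can. A call with a gripper value outside its range is refused whole. The fingers move at their own pace and stop on an object; FORCE is the grip in N (left out, the last holds). Time passes only in rows, so rows that do not move let the fingers close. It gives the time, the measured TCP pose, the force, the opening and the grip force at its end, in the units of the state.
- ctrl.get_state(): the state, without advancing time (a new reading comes with each control period).
- get_image(name): name is "side" or "top" or "wrist"; returns a dict with "pixels" (384x512x3 uint8, red, green, blue), "fx", "fy", "cx", "cy" (pixels), "T" (4x4, takes a point from camera to world coordinates); the wrist camera has in their place "T_tool_cam" (4x4, takes a point from camera to tool coordinates, whose origin is the TCP and whose axes are the flange's). Camera axes: x right, y down, z forward; pixel columns grow to the right and rows downward; lengths in m; the calibration is good to about 2 mm. A picture is of the moment at which its call begins: read the wrist's pose just before it. There is no depth.
- job.close_job(): hands the job in; it is judged then, once.
The state is a dict: "time": time; "joint_positions": joint angles; "qd": joint speeds; "joint_torque": joint torques, N m; "position": TCP position; "tool_rot": TCP orientation; "ft_force": force on the tool from outside, world axes, zero at the start; "torque": the same for the moment, N m; "grip_width": opening from 0.0 (shut) to 1.0 (fully open); "grip_force": force on a finger pad.
Only numpy, scipy, OpenCV 4.12 (cv2) and the standard library are available. Lean on these libraries where they do the work, as an engineer would, in place of code of your own. Each camera call takes 0.05 s, during which the arm holds its last target. There are 200 camera calls.

## Task

Pick up the black print carrier by its orange rib and, bevelled nose first, push it up the sloping bed of the white stand so that it lifts the sprung roller bail and slips beneath it, until its nose is fully home against the steel end stop, lying flat, straight and centred between the blue guide lines. Let go so that the bail bears down on the carrier, then press the green membrane key on the stand firmly (until it pushes back with about 6 N) to start the scan, and back away. Leave the other things on the table where they are.

Things in the scene. Friction and masses are not known exactly. Their poses are not given: they have to be found in the camera images.
- stand: Fixed scanning stand, steel base with a white bed sloping up at 30 degrees towards its own +x. Origin on the table; x and y are level, x is the uphill direction. Footprint x -90..+70, y -70..+126 mm; bed surface 15 mm above the table at the low front edge, 102 mm at the rear edge.
- bed: White sloping bed, fixed to the stand. Origin on its surface straight below the bail roller; x points up the slope, y across it, z is the outward normal (30 degrees from vertical, leaning to the low end). Spans x -134..+40, y -70..+126 mm. Painted blue guide lines at y = -32.5 and +32.5; the carrier goes between them. Bail pivot blocks at x -45..-27, |y| 47..57, 22 mm high.
- end_stop (a point): Middle of the downhill face of the steel end stop, at its foot on the bed: bed x = +25, y = 0, z = 0 mm. The stop is a bar 60 mm wide across the bed and 12 mm high.
- bail (a joint): Angle of the sprung U-shaped wire bail, rad: 0 = resting, growing as its roller is lifted off the bed, to 0.9; about 0.2 with the carrier under the roller. Pivots about bed y at bed x = -36, z = 14 mm; 6 mm wire arms at bed y = -42 and +42 reach 36 mm uphill to the roller. The spring presses the roller bedward with 2 to 4 N.
- bail_roller (a point): Centre of the bail roller: black rubber with red ends, 20 mm diameter, 78 mm long across the bed, turning freely. At rest at bed x 0, y 0, z 11 mm, so 1 mm clear of the bed. The carrier nose pushed uphill against it (about 3 to 6 N) lifts it; nothing else needs to hold the bail up.
- carrier: Loose black print carrier, about 90 g, flat on the table: plate 110 (x) x 56 (y) x 8 (z) mm, origin under its centre. The +x end is the nose, its top bevelled from 8 to 2 mm over the last 16 mm. Orange grip rib, 10 mm thick across y: x -53..-23, y -5..+5, z 8..34 mm. White card with a dark spot between rib and nose.
- carrier_nose (a point): Middle of the nose's lower edge: carrier x = +55 mm, z = 0. Fully home, it is at bed x = 25, y = 0, z = 0 mm.
- carrier_grip (a point): Grip point in the orange rib: carrier x = -38, y = 0, z = 30 mm (4 mm below the rib's top).
- key_top (a point): Centre of the top face of the green membrane key (30 x 30 mm, white square in its middle), on the grey panel at bed x = -60, y = +94, z = 4.5 mm. It is pressed along the bed's inward normal, gives only 1.5 mm, and bottoms at about 6 N; it registers at 4 N.
- key (a joint): Travel of the key into the bed, m: 0 = released, 0.0015 = fully pressed.
- powder_red: Low round powder jar with a black cap and red bands, 49 mm across, 50 mm tall, origin under its centre; bystander.
- loupe: Black stand loupe, 43 mm across, 32 mm tall, origin under its centre; bystander.
- tin_1: Small grey screw-top tin, 44 mm across, 16 mm tall, origin under its centre; bystander.
- squirrel_brush: Brown dusting brush lying flat, 166 mm long along its y, 33 mm wide, 23 mm tall, origin under its middle; bystander.
- eraser: Blue and white eraser, 23 x 55 x 13 mm, long along its y, origin under its centre; bystander.

How it is judged:
On the way, in this order (a step that is already met when the one before it is completed fails the run):
1. carrier home against the end stop under the bail, and let go (x of carrier_nose in the frame of bed between 0.02 and 0.03 m and y of carrier_nose in the frame of bed between -0.009 and 0.009 m and z of carrier_nose in the frame of bed between -0.004 and 0.004 m and x of carrier_grip in the frame of bed below -0.055 m and angle between the x axis of carrier and the x axis of bed, either way round below 0.12 rad and angle between the z axis of carrier and the z axis of bed, either way round below 0.08 rad and value of joint bail between 0.12 and 0.3 rad and contact force between bail and carrier above 0.8 N and contact force between each of the fingers, the arm and carrier below 0.05 N and linear speed of carrier below 0.01 m/s), for 0.2 s.
2. green key pressed with at least 4 N, carrier still home (all of step 1 and contact force between key and anything else above 4 N), for 0.05 s.
At the end, for the whole second after the job is handed in: Carrier flat on the bed, nose uphill, within 5 mm of the end stop, 9 mm of the centre line and 7 degrees of straight, the bail bearing on it (over 0.8 N, angle 0.12 to 0.30 rad), let go and at rest; green key, pressed (4 N) after loading, released; bystanders moved under 25 mm (all of step 1 and value of joint key below 0.0007 m); the robot touches nothing.
It fails at once if a bystander was moved more than 25 mm (distance of any of powder_red, loupe, tin_1, squirrel_brush, eraser from where it was at the start of the episode above 0.025 m).
It also fails if it takes over 58 s, if anything falls off the work surface, if the arm or the gripper's body presses on something with over 40 N, if the wrist force passes 120 N, or if a joint passes its speed limit or range.

## Working session

There is one attempt and no reset: what is moved stays moved. The work goes in short steps, Python scripts to look and compute and a shell command to move; the robot and the scene stay as the last step left them, time stands still between calls to the robot, and variables do not carry over. Pictures are saved under pics/ and viewed, at most 10 in all, crops included, and the job is handed in when it is done.

```bash
mkdir -p pics; ls; python3 - <<'E'
from bench import ctrl,get_image
import cv2,numpy as np
print(ctrl.get_state())
a=[]
for n in("top","side"):
    d=get_image(n);cv2.imwrite(f"pics/{n}0.png",d["pixels"][:,:,::-1])
    np.savez(f"{n}0.npz",**d)
    print(n,d["fx"],d["fy"],d["cx"],d["cy"],np.round(d["T"],4).tolist())
E
```

```text
pics
{'time': 0.0, 'joint_positions': array([ 1.21906397,  0.32182358, -0.07006532,  1.45168011,  0.02261869,
        1.37080019, -0.05691448]), 'qd': array([ 2.31349110e-05, -1.71576775e-03, -2.51034507e-04,  3.06149433e-04,
       -6.43996423e-04,  1.57004944e-03,  3.20963619e-04]), 'joint_torque': array([ 1.16114488e-04, -4.91287100e+01, -4.03894270e-01, -3.12530208e+01,
       -6.39674510e-02,  4.36861231e-02,  1.79861372e-04]), 'position': array([ 0.23225823, -0.60649098,  0.22145843]), 'tool_rot': array([-3.08734720e+00, -5.71111871e-01,  7.38956991e-04]), 'ft_force': array([-0.37435589,  0.38174321,  0.26521535]), 'torque': array([ 0.05481921, -0.01318559,  0.00079716]), 'grip_force': 0.0, 'grip_width': 0.9986562714111581}
top 402.77794917488876 402.77794917488876 258.0492331408518 193.87817682046435 [[0.0206, -0.9853, 0.1697, 0.3534], [-0.9998, -0.0196, 0.0078, -0.0337], [-0.0044, -0.1698, -0.9855, 1.1938], [0.0, 0.0, 0.0, 1.0]]
side 420.5229891131466 420.5229891131466 258.8369014081228 195.93368940538397 [[-0.9999, -0.0076, 0.0118, 0.5306], [-0.014, 0.5762, -0.8172, 0.9459], [-0.0006, -0.8173, -0.5762, 0.7724], [0.0, 0.0, 0.0, 1.0]]
```

View pics/top0.png

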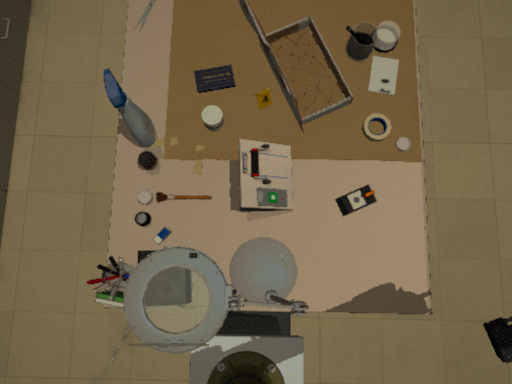

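View pics/side0.png

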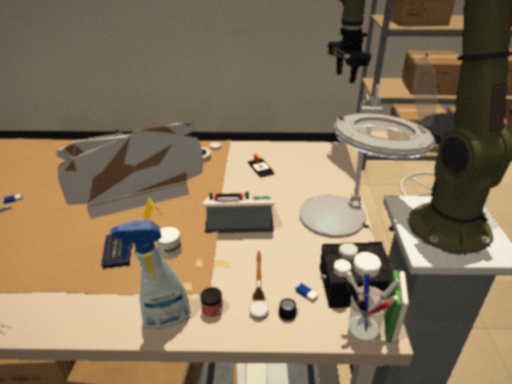

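The top view shows the stand at about (265,175), with uphill to the left (world +y), the roller at (255,163) and the green key at (273,198). The carrier is at (356,200) with its rib to the right at (370,194), so the nose points left towards the stand. A lamp stands near the robot, with its ring at (178,300) in the top view and (383,132) in the side view. Next I'll enlarge the crops to get exact pixels.

```bash
cat > h.py <<'E'
import numpy as np
from scipy.optimize import least_squares
class Cam:
    def __init__(s,f):
        d=np.load(f); s.K=[float(d[k]) for k in("fx","fy","cx","cy")]; s.T=d["T"]
    def ray(s,u,v):
        fx,fy,cx,cy=s.K; return s.T[:3,3], s.T[:3,:3]@np.array([(u-cx)/fx,(v-cy)/fy,1])
    def at(s,u,v,z):
        o,r=s.ray(u,v); return o+r*(z-o[2])/r[2]
def tri(*rays):
    A=[];b=[]
    for o,r in rays:
        r=r/np.linalg.norm(r); P=np.eye(3)-np.outer(r,r); A.append(P);b.append(P@o)
    A=np.vstack(A);b=np.hstack(b);x=np.linalg.lstsq(A,b,rcond=None)[0]
    return x,np.linalg.norm(A@x-b)
E
python3 - <<'E'
import cv2,numpy as np
a=cv2.imread("pics/top0.png")
s=a[130:220,230:300]; c=a[175:225,325:390]
s=cv2.resize(s,None,fx=6,fy=6,interpolation=cv2.INTER_CUBIC);c=cv2.resize(c,None,fx=5.8,fy=5.8,interpolation=cv2.INTER_CUBIC)
o=np.zeros((540,800,3),np.uint8);o[:540,:420]=s;o[:c.shape[0],421:421+c.shape[1]]=c[:,:379]
cv2.imwrite("pics/crop1.png",o)
from h import *
t=Cam("top0.npz");d=Cam("side0.npz")
print("ring",tri(t.ray(178,300),d.ray(383,132)))
print("lampbase",t.at(264,268,0),d.at(332,215,0))
E
```

```text
ring (array([0.27729302, 0.12841679, 0.36567816]), np.float64(0.0007648715137867837))
lampbase [ 0.34015695 -0.04611134  0.        ] [ 0.32600325 -0.05323432  0.        ]
```

View pics/crop1.png

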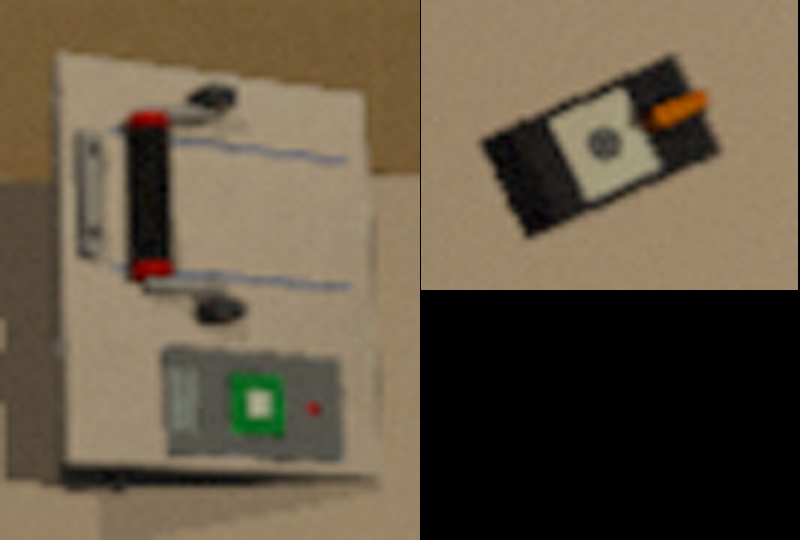

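The left crop shows the stand: key centre at crop (259,403), roller ends at (150,112) and (150,280), and bed corners at (57,50), (365,93), (65,463) and (378,472). The right crop shows the carrier: nose corners at (484,140) and (530,237), tail corners at (677,55) and (719,153). I'll fit both poses.

```bash
cat >> h.py <<'E'
def Tbed(p):
    x,y,a=p; h=.082 # bed origin height
    c,s=np.cos(a),np.sin(a); C,S=np.cos(np.pi/6),.5
    up=np.array([c,s,0]);ya=np.array([-s,c,0]);z=np.array([0,0,1.])
    T=np.eye(4);T[:3,0]=up*C+z*S;T[:3,1]=ya;T[:3,2]=-up*S+z*C;T[:3,3]=[x,y,h];return T
def Tcar(p):
    x,y,a=p;T=np.eye(4);c,s=np.cos(a),np.sin(a);T[:2,:2]=[[c,-s],[s,c]];T[:2,3]=x,y;return T
def proj(cam,P):
    fx,fy,cx,cy=cam.K;q=np.linalg.inv(cam.T)@np.append(P,1);return np.array([fx*q[0]/q[2]+cx,fy*q[1]/q[2]+cy])
def fit(obs,Tf,p0):
    f=lambda p:np.concatenate([proj(c,(Tf(p)@np.append(np.array(m)/1e3,1))[:3])-uv for c,uv,m in obs])
    r=least_squares(f,p0,loss="soft_l1",f_scale=1.);return r.x,f(r.x).reshape(-1,2)
E
python3 - <<'E'
from h import *
t=Cam("top0.npz")
S=[((259,403),(-60,94,4.5)),((150,112),(0,-39,15)),((150,280),(0,39,15)),((90,130),(29,-30,12)),((90,258),(29,30,12)),
((57,50),(40,-70,0)),((365,93),(-134,-70,0)),((65,463),(40,126,0)),((378,474),(-134,126,0))]
p,r=fit([(t,np.array([230+(u+.5)/6-.5,130+(v+.5)/6-.5]),m) for (u,v),m in S],Tbed,[.5,0,1.57])
print("bed",p,r.round(1).tolist());T=Tbed(p)
for n,m in dict(key=(-60,94,4.5),o=(0,0,0),grip=(-68,0,30)).items():print(n,(T@[*np.array(m)/1e3,1])[:3].round(4))
C=[((484,140),(55,28,1)),((530,237),(55,-28,1)),((677,55),(-55,28,8)),((719,153),(-55,-28,8)),((707,99),(-53,0,34)),((652,118),(-23,0,34))]
# which side is +y decided by image handedness
for sg in(1,-1):
    q,r=fit([(t,np.array([325+(u-420.5)/5.8-.5,175+(v+.5)/5.8-.5]),(m[0],sg*m[1],m[2])) for (u,v),m in C],Tcar,[.45,-.3,1.5])
    print("car",q,r.round(1).tolist(),(Tcar(q)@[-.038,0,.03,1])[:3])
E
```

```text
bed [ 0.6323147  -0.00592677  1.62278428] [[-0.7, 0.2], [-0.4, 0.5], [0.4, -0.5], [0.1, -0.3], [0.6, -0.6], [-0.2, -0.0], [-0.4, 0.1], [0.1, 0.0], [0.4, 0.7]]
key [ 0.5413 -0.0649  0.0559]
o [ 0.6323 -0.0059  0.082 ]
grip [ 0.6362 -0.0797  0.074 ]
car [ 0.56201605 -0.31412024  1.3134489 ] [[-0.9, -0.1], [-4.3, -34.4], [2.3, 24.2], [-0.6, -10.6], [1.1, 6.1], [0.5, 0.0]] [ 0.55234443 -0.35086884  0.03      ]
car [ 0.54601955 -0.31573974  1.99632632] [[-0.8, -0.1], [-0.7, 0.3], [-0.3, -0.1], [0.7, 0.0], [0.4, -0.5], [0.7, 0.2]] [ 0.56170609 -0.35035091  0.03      ]
```

```bash
python3 -m crank '[[[36,-11,0,0,-1],[36,-11,0,0,-1],[36,-11,0,0,-1],[36,-11,0,0,-1],[36,-11,0,0,-1],[36,-11,0,0,-1],[36,-11,0,0,-1],[36,-11,0,0,-1],[36,-11,0,0,-1],[36,-11,0,0,-1]]]' 20
python3 -m crank '[[[0,0,0,-0.12,-0.3],[0,0,0,-0.12,-0.3],[0,0,0,-0.12,-0.3],[0,0,0,-0.12,-0.3],[0,0,0,-0.12,-0.3],[0,0,0,-0.12,-0.3],[0,0,0,-0.12,-0.3],[0,0,0,-0.12,-0.3],[0,0,0,-0.12,-0.3],[0,0,0,-0.12,-0.3]]]'
python3 -m crank '[[[0,0,0,-0.12,-0.3],[0,0,0,-0.12,-0.3],[0,0,0,-0.12,-0.3],[0,0,0,-0.07,-0.3],[0,0,0,0,-0.3],[0,0,0,0,-0.3]]]'
cat >> h.py <<'E'
from scipy.spatial.transform import Rotation as R
def togo(st,goal,yaw):
    "world goal TCP and tool-x yaw -> tool shift mm, turn"
    M=R.from_rotvec(st["tool_rot"]).as_matrix()
    y=np.arctan2(M[1,0],M[0,0]); d=-(yaw-y+np.pi)%(2*np.pi)
    d=(y-yaw+np.pi)%(2*np.pi)-np.pi
    return (M.T@(np.array(goal)-st["position"])*1e3).round(1),round(d,4),"tilt",M[:,2].round(4)
E
python3 - <<'E'
from h import *
from bench import ctrl
s=ctrl.get_state();print(s["position"],s["joint_positions"].round(2),togo(s,[.5617,-.3504,.15],1.9963))
E
```

```text
time: 0.93
position: [0.5303, -0.3741, 0.2221]
tool_rot: [-3.089, -0.571, 0.001]
ft_force: [-0.1, -0.3, 1.6]
grip_width: 1.001
grip_force: 0.0
time: 1.77
position: [0.529, -0.3754, 0.2219]
tool_rot: [-2.22, -2.222, 0.0]
ft_force: [-0.1, -0.2, 0.3]
grip_width: 0.651
grip_force: 0.0
time: 2.27
position: [0.5291, -0.3755, 0.2221]
tool_rot: [-1.706, -2.637, -0.0]
ft_force: [-0.0, 0.3, -0.1]
grip_width: 0.653
grip_force: 0.0
[ 0.52905496 -0.37551558  0.22207164] [ 0.95  0.36 -0.49  1.44  0.17  1.39  0.88] (array([ 9.5, 40.1, 72.1]), np.float64(-0.0028), 'tilt', array([-6.e-04,  5.e-04, -1.e+00]))
```

```bash
python3 -m crank '[[[3,13,14,0,-0.3],[3,13,14,0,-0.3],[3.5,14,14,0,-0.3],[0,0,0,0,-0.3],[0,0,0,0,-0.3],[0,0,0,0,-0.3]]]'
python3 - <<'E'
from h import *
from bench import ctrl,get_image
import cv2
s=ctrl.get_state();d=get_image("wrist");print({k:np.round(v,4).tolist() for k,v in d.items() if k!="pixels"})
M=np.eye(4);M[:3,:3]=R.from_rotvec(s["tool_rot"]).as_matrix();M[:3,3]=s["position"]
np.savez("w1.npz",fx=d["fx"],fy=d["fy"],cx=d["cx"],cy=d["cy"],T=M@d["T_tool_cam"])
cv2.imwrite("pics/w1.png",d["pixels"][:,:,::-1])
print(s["position"],togo(s,[.5617,-.3504,.012],1.9963))
c=Cam("w1.npz");q=[.54601955,-.31573974,1.99632632]
for m in [(55,28,1),(55,-28,1),(-55,28,8),(-55,-28,8),(-53,0,34),(-23,0,34)]:print(m,proj(c,(Tcar(q)@[*np.array(m)/1e3,1])[:3]).round(0))
E
```

```text
time: 2.77
position: [0.5615, -0.3514, 0.1812]
tool_rot: [1.704, 2.638, -0.002]
ft_force: [0.1, -1.2, 0.5]
grip_width: 0.647
grip_force: 0.0
{'fx': 265.3671, 'fy': 265.3671, 'cx': 254.6179, 'cy': 191.8621, 'T_tool_cam': [[-0.0003, -0.9641, -0.2657, 0.072], [1.0, -0.0005, 0.0005, 0.0013], [-0.0006, -0.2657, 0.9641, -0.1619], [0.0, 0.0, 0.0, 1.0]]}
[ 0.56145241 -0.35135611  0.18122439] (array([  0.9,   0.7, 169.2]), np.float64(-0.0019), 'tilt', array([-1.0e-04, -1.1e-03, -1.0e+00]))
(55, 28, 1) [231. 100.]
(55, -28, 1) [277. 100.]
(-55, 28, 8) [233. 189.]
(-55, -28, 8) [276. 189.]
(-53, 0, 34) [254. 193.]
(-23, 0, 34) [254. 168.]
```

View pics/w1.png

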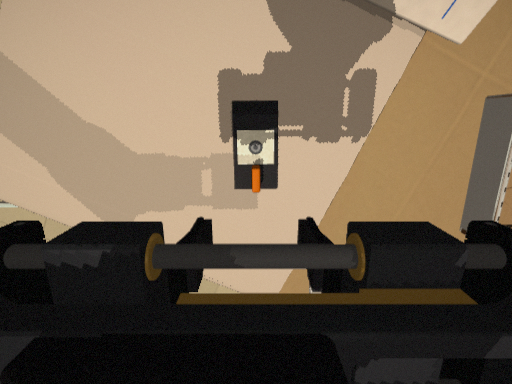

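The wrist view has the carrier straight in the frame: nose at row 100, tail at row 189, rib at column 256 (rows 166–193). That is within 2 mm of prediction, so I'll descend and grasp.

```bash
python3 -m crank '[[[0.5,1.5,30,0,-0.3],[0.5,1,30,0,-0.3],[0,0,30,0,-0.3],[0,0,30,0,-0.3],[0,0,30,0,-0.3],[0,0,18,0,-0.3],[0,0,0,0,-0.3]]]' 20
python3 -m crank '[[[0,0,0,0,0.3],[0,0,0,0,1],[0,0,0,0,1],[0,0,0,0,1],[0,0,0,0,1],[0,0,0,0,1],[0,0,0,0,1],[0,0,0,0,1]]]' 20
python3 - <<'E'
from h import *
from bench import ctrl
s=ctrl.get_state();print(s["position"],s["grip_width"]*87)
E
```

```text
time: 3.4
position: [0.5601, -0.3485, 0.0086]
tool_rot: [-1.702, -2.632, 0.002]
ft_force: [-1.7, -1.1, -0.0]
grip_width: 0.651
grip_force: 0.0
time: 4.07
position: [0.5636, -0.3486, 0.0128]
tool_rot: [1.703, 2.64, -0.001]
ft_force: [-1.0, -0.3, 1.3]
grip_width: 0.13
grip_force: 0.3
[ 0.56363467 -0.34862514  0.01278702] 11.282079454130999
```

```bash
python3 -m crank '[[[0,0,0,0,1],[0,0,0,0,1],[0,0,-10,0,1],[0,0,-30,0,1],[0,0,-30,0,1],[0,0,-30,0,1],[0,0,-15,0.095,1],[0,0,0,0.095,1],[0,0,0,0.095,1],[0,0,0,0.095,1]]]' 20
python3 - <<'E'
from h import *
from bench import ctrl
s=ctrl.get_state();print(s["position"],s["grip_width"]*87,s["grip_force"],togo(s,[.6381,-.1178,.115],1.6228))
E
```

```text
time: 4.9
position: [0.564, -0.3483, 0.1287]
tool_rot: [2.175, 2.265, 0.001]
ft_force: [0.2, -0.4, -0.9]
grip_width: 0.115
grip_force: 20.0
[ 0.56398724 -0.34832329  0.12867965] 9.976149846921516 19.995614136569202 (array([227.3,  83.4,  13.6]), np.float64(-0.0114), 'tilt', array([ 1.e-03, -5.e-04, -1.e+00]))
```

Gripped on 10 mm with 20 N. I'll carry the carrier to above the bed and look.

```bash
python3 -m crank '[[[25,9,0,-0.01,1],[25,9,0,0,1],[25,9,0,0,1],[25,9,0,0,1],[25,9,0,0,1],[25,9,0,0,1],[25,9,0,0,1],[25,9,0,0,1],[20,8,5,0,1],[7,3.5,0,0,1]]]'
python3 -m crank '[[[0,0,0,0,1],[0,0,0,0,1],[0,0,0,0,1]]]'
python3 - <<'E'
from h import *
from bench import ctrl,get_image
import cv2
s=ctrl.get_state();d=get_image("wrist")
M=np.eye(4);M[:3,:3]=R.from_rotvec(s["tool_rot"]).as_matrix();M[:3,3]=s["position"]
np.savez("w2.npz",fx=d["fx"],fy=d["fy"],cx=d["cx"],cy=d["cy"],T=M@d["T_tool_cam"])
cv2.imwrite("pics/w2.png",cv2.resize(d["pixels"][:280,:,::-1],None,fx=1.5625,fy=1.5625,interpolation=cv2.INTER_CUBIC))
print(s["position"],s["joint_positions"].round(2),togo(s,[.6381,-.1178,.115],1.6228))
c=Cam("w2.npz");q=[.6323147,-.00592677,1.62278428]
for m in [(0,-39,15),(0,39,15),(29,-30,12),(29,30,12),(-60,94,4.5),(-120,32.5,0),(-120,-32.5,0)]:print(m,(proj(c,(Tbed(q)@[*np.array(m)/1e3,1])[:3])*1.5625).round(0))
E
```

```text
time: 5.73
position: [0.6354, -0.1116, 0.1225]
tool_rot: [-2.151, -2.287, -0.003]
ft_force: [0.5, 0.9, -1.3]
grip_width: 0.114
grip_force: 20.0
time: 5.98
position: [0.6344, -0.12, 0.1226]
tool_rot: [2.162, 2.278, -0.002]
ft_force: [-0.8, -0.4, -1.3]
grip_width: 0.118
grip_force: 20.0
[ 0.63441056 -0.12000385  0.12264658] [ 0.55  0.42 -0.51  1.57  0.22  1.21  0.04] (array([2. , 3.8, 7.6]), np.float64(0.0003), 'tilt', array([-4.0e-04, -1.7e-03, -1.0e+00]))
(0, -39, 15) [497. 101.]
(0, 39, 15) [310. 101.]
(29, -30, 12) [485.  17.]
(29, 30, 12) [324.  17.]
(-60, 94, 4.5) [228. 210.]
(-120, 32.5, 0) [351. 285.]
(-120, -32.5, 0) [451. 285.]
```

View pics/w2.png

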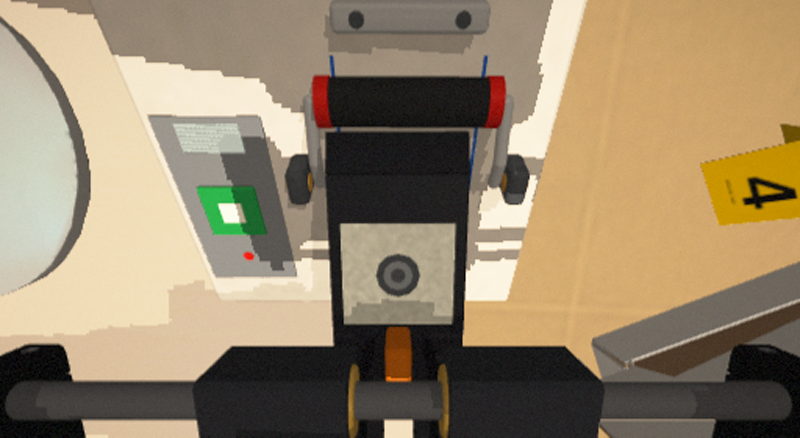

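The wrist view shows the nose just below the roller: nose columns 326–471, roller ends at 313 and 505 (row 101), stop at 331–490, key at (232,211). Everything is aligned, with about 4.5 mm of sideways correction needed. I'll lower it so the nose lands on the bed and the carrier pivots in the pads.

```bash
python3 -m crank '[[[2,2.5,8,0,1],[0,2,10,0,1],[0,0,10,0,1],[0,0,6,0,1],[0,0,5,0,1],[-1,0,5,0,1],[-1,0,5,0,1],[-1,0,5,0,1],[-1,0,5,0,1],[0,0,5,0,1]]]' 15
python3 -m crank '[[[0,0,5,0,1],[0,0,5,0,1],[0,0,4,0,1],[0,0,4,0,1],[0,0,0,0,1],[0,0,0,0,1]]]'
python3 - <<'E'
from h import *
from bench import ctrl,get_image
import cv2
s=ctrl.get_state();d=get_image("wrist");e=get_image("side")
w=cv2.resize(d["pixels"][:280,:,::-1],(512,280));z=cv2.resize(e["pixels"][150:240,180:300,::-1],None,fx=4,fy=4,interpolation=cv2.INTER_CUBIC)[:300]
o=np.zeros((580,512,3),np.uint8);o[:280]=w;o[280:,:480]=z;cv2.imwrite("pics/w3.png",o)
print(s["position"],s["ft_force"],s["grip_width"],togo(s,[.6381,-.1178,.033],1.6228))
E
```

```text
time: 6.87
position: [0.6399, -0.119, 0.0584]
tool_rot: [2.159, 2.281, 0.001]
ft_force: [-0.3, -1.1, 1.4]
grip_width: 0.114
grip_force: 15.0
time: 7.37
position: [0.6391, -0.1191, 0.04]
tool_rot: [-2.159, -2.281, 0.001]
ft_force: [0.4, -0.2, -1.7]
grip_width: 0.115
grip_force: 15.0
[ 0.63908646 -0.11907369  0.03999532] [ 0.42546267 -0.15452752 -1.69401898] 0.115220374003216 (array([ 1.3, -0.9,  7. ]), np.float64(0.0031), 'tilt', array([-9.e-04, -1.e-04, -1.e+00]))
```

View pics/w3.png

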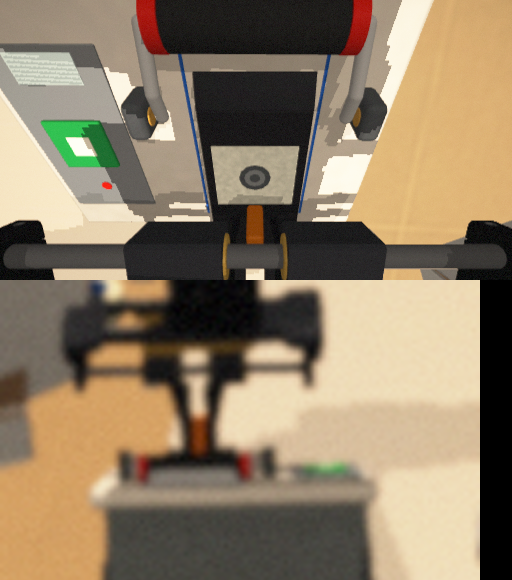

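The carrier's nose rests on the bed, centred between the blue lines (edges at 193 and 317, lines at 181 and 328). It has pivoted about 25°, so I'll lower the remaining distance while watching the force.

```bash
python3 -m crank '[[[0,0,3,0,1],[0,0,2,0,1],[0,0,0,0,1]]]' 
python3 -m crank '[[[0,0,1.5,0,1],[0,0,0,0,1],[0,0,0,0,1]]]' 
python3 -m crank '[[[0,0,1,0,1],[0,0,0,0,1],[0,0,0,0,1]]]'
```

```text
time: 7.72
position: [0.6395, -0.1191, 0.0354]
tool_rot: [2.16, 2.281, 0.0]
ft_force: [-0.2, 0.2, -0.1]
grip_width: 0.113
grip_force: 15.0
time: 7.97
position: [0.6396, -0.1191, 0.0341]
tool_rot: [2.159, 2.281, 0.0]
ft_force: [0.8, 0.0, 1.2]
grip_width: 0.112
grip_force: 15.0
time: 8.22
position: [0.6399, -0.1193, 0.0337]
tool_rot: [2.159, 2.281, 0.0]
ft_force: [-0.1, -0.7, 5.2]
grip_width: 0.113
grip_force: 15.0
```

```bash
python3 -m crank '[[[4,0,-2.8,0,1],[4.3,0,-2.5,0,1],[4.3,0,-2.5,0,1],[0,0,0,0,1]]]' 25
python3 -m crank '[[[4.3,0,-2.5,0,1],[4.3,0,-2.5,0,1],[4.3,0,-2.5,0,1],[0,0,0,0,1]]]'
python3 -m crank '[[[4.3,0,-2.5,0,1],[4.3,0,-2.5,0,1],[0,0,0,0,1],[0,0,0,0,1]]]'
```

```text
time: 8.55
position: [0.6388, -0.1057, 0.0416]
tool_rot: [2.158, 2.282, -0.0]
ft_force: [-1.4, -2.3, 5.5]
grip_width: 0.115
grip_force: 25.0
time: 8.88
position: [0.638, -0.0934, 0.0487]
tool_rot: [2.158, 2.282, -0.001]
ft_force: [-0.7, -3.5, 4.5]
grip_width: 0.113
grip_force: 25.0
time: 9.22
position: [0.6375, -0.0849, 0.0536]
tool_rot: [2.159, 2.282, -0.0]
ft_force: [-1.3, -3.7, 3.3]
grip_width: 0.112
grip_force: 25.0
```

```bash
python3 -m crank '[[[2.6,0,-1.5,0,1],[0,0,0,0,1],[0,0,0,0,1]]]'
python3 -m crank '[[[1.7,0,-1,0,1],[0,0,0,0,1],[0,0,0,0,1]]]'
python3 -m crank '[[[1.3,0,-0.75,0,1],[0,0,0,0,1],[0,0,0,0,1]]]'
python3 - <<'E'
from h import *
from bench import ctrl,get_image
import cv2
s=ctrl.get_state();d=get_image("wrist")
cv2.imwrite("pics/w4.png",cv2.resize(d["pixels"][:280,:,::-1],None,fx=1.5625,fy=1.5625,interpolation=cv2.INTER_CUBIC))
print(s["position"],s["ft_force"])
E
```

```text
time: 9.47
position: [0.6374, -0.0827, 0.0549]
tool_rot: [2.16, 2.281, -0.001]
ft_force: [0.6, -4.4, 1.2]
grip_width: 0.114
grip_force: 25.0
time: 9.72
position: [0.6373, -0.0812, 0.0558]
tool_rot: [2.16, 2.281, -0.001]
ft_force: [-0.6, -4.4, 2.3]
grip_width: 0.109
grip_force: 25.0
time: 9.97
position: [0.6372, -0.08, 0.0565]
tool_rot: [2.16, 2.281, -0.001]
ft_force: [-0.2, -4.5, 1.8]
grip_width: 0.113
grip_force: 25.0
[ 0.6372073  -0.08001519  0.05650114] [-0.18116345 -4.47492549  1.76734726]
```

View pics/w4.png

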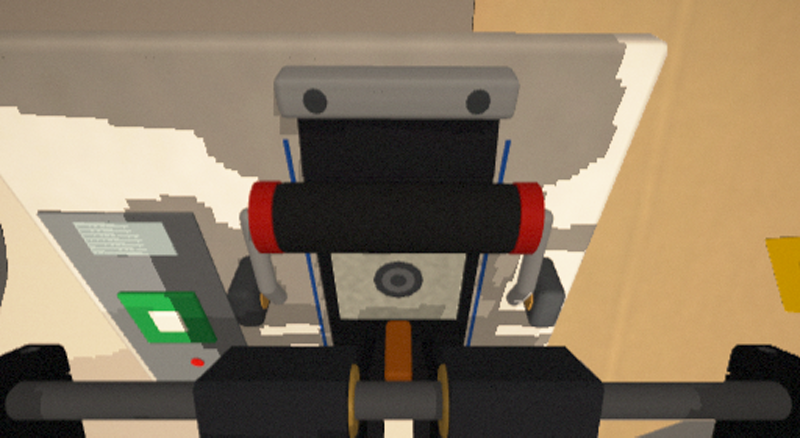

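The nose is under the roller, close to or at the stop (row 118) and centred between the lines. I'll nudge it until the force shows the stop.

```bash
python3 -m crank '[[[1,0,-0.6,0,1],[0,0,0,0,1],[0,0,0,0,1]]]'
python3 -m crank '[[[1,0,-0.6,0,1],[0,0,0,0,1],[0,0,0,0,1]]]'
python3 -m crank '[[[0.8,0,-0.5,0,1],[0,0,0,0,1],[0,0,0,0,1]]]'
```

```text
time: 10.27
position: [0.6371, -0.079, 0.057]
tool_rot: [2.16, 2.281, -0.001]
ft_force: [-0.5, -5.6, 1.0]
grip_width: 0.112
grip_force: 25.0
time: 10.52
position: [0.6371, -0.0782, 0.0575]
tool_rot: [2.16, 2.281, -0.001]
ft_force: [-0.2, -5.5, 0.2]
grip_width: 0.107
grip_force: 25.0
time: 10.77
position: [0.637, -0.0782, 0.0576]
tool_rot: [2.16, 2.28, -0.002]
ft_force: [2.1, -6.2, -1.4]
grip_width: 0.116
grip_force: 25.0
```

```bash
python3 -m crank '[[[1,0,0,0,1],[0,0,0.8,0,1],[0,0,0,0,1],[0,0,0,0,1]]]'
python3 -m crank '[[[0,0,0,0,0.6],[0,0,0,0,0.55],[0,0,0,0,0.5],[0,0,0,0,0.5],[0,0,0,0,0.5]]]'
python3 -m crank '[[[0,0,-10,0,0.5],[0,0,-20,0,0.5],[0,0,-25,0,0.5],[0,0,0,0,0.5],[0,0,0,0,0.5]]]'
python3 - <<'E'
from h import *
from bench import ctrl,get_image
import cv2
s=ctrl.get_state();d=get_image("wrist")
M=np.eye(4);M[:3,:3]=R.from_rotvec(s["tool_rot"]).as_matrix();M[:3,3]=s["position"]
np.savez("w5.npz",fx=d["fx"],fy=d["fy"],cx=d["cx"],cy=d["cy"],T=M@d["T_tool_cam"])
cv2.imwrite("pics/w5.png",cv2.resize(d["pixels"][:280,:,::-1],None,fx=1.5625,fy=1.5625,interpolation=cv2.INTER_CUBIC))
T=Tbed([.6323147,-.00592677,1.62278428]);key=(T@[-.06,.094,.0045,1])[:3]
print(s["position"],s["ft_force"],key,togo(s,key,1.6228))
E
```

```text
time: 11.1
position: [0.637, -0.0781, 0.0575]
tool_rot: [2.16, 2.278, -0.003]
ft_force: [-0.7, -8.3, 2.2]
grip_width: 0.114
grip_force: 25.0
time: 11.52
position: [0.6375, -0.0748, 0.058]
tool_rot: [2.158, 2.282, 0.002]
ft_force: [0.4, -2.2, 5.1]
grip_width: 0.24
grip_force: 2.8
time: 11.93
position: [0.638, -0.0736, 0.1142]
tool_rot: [2.157, 2.283, 0.004]
ft_force: [0.6, -0.6, 0.4]
grip_width: 0.248
grip_force: 0.0
[ 0.63797642 -0.07363243  0.11418586] [ 0.64747875 -0.57606631  0.38022708] [ 0.54125878 -0.06494972  0.05589711] (array([ 14.1, -96.2,  58. ]), np.float64(0.0046), 'tilt', array([ 0.0026,  0.0014, -1.    ]))
```

View pics/w5.png

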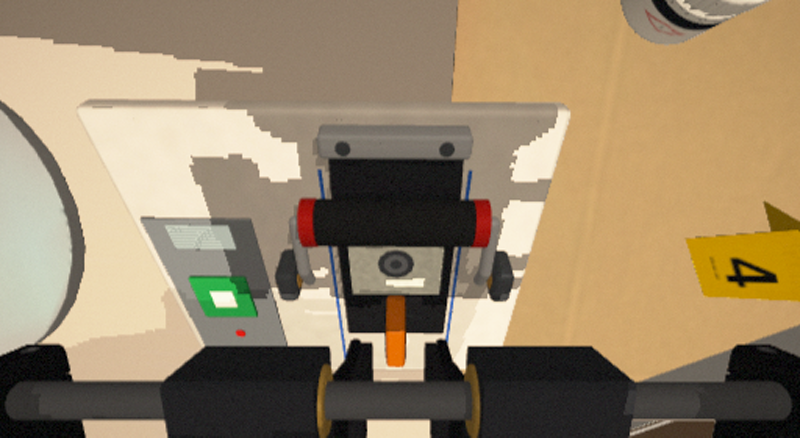

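The carrier is home: nose at the stop (row 160), roller bearing on it, straight and free of the fingers. The key is at (223,298). I'll shut the fingers and move over the key.

```bash
python3 - <<'E'
from h import *
c=Cam("w5.npz");print(c.at(223/1.5625,298/1.5625,.0559))
E
python3 -m crank '[[[0,0,-5,0,1],[0,-16,0,0,1],[-1,-20,0,0,1],[-1,-20,0,0,1],[-2,-20,0,0,1],[-2,-20,0,0,1],[0,0,15,0,1],[0,0,15,0,1],[0,0,8,0,1],[0,0,0,0,1]]]' 20
python3 -m crank '[[[0,0,0,0,1],[0,0,0,0,1],[0,0,0,0,1]]]'
python3 - <<'E'
from h import *
from bench import ctrl
s=ctrl.get_state();print(s["position"],s["ft_force"],togo(s,[.5413,-.0649,.0559],1.6228))
E
```

```text
[ 0.54299236 -0.06591169  0.0559    ]
time: 12.82
position: [0.5394, -0.0863, 0.077]
tool_rot: [-2.156, -2.279, 0.004]
ft_force: [-0.6, -0.8, 0.8]
grip_width: 0.005
grip_force: 0.0
time: 13.07
position: [0.5423, -0.0867, 0.0802]
tool_rot: [2.159, 2.281, 0.001]
ft_force: [-0.2, -0.1, 0.1]
grip_width: 0.006
grip_force: 0.0
[ 0.54225892 -0.08666466  0.08015378] [-0.1613249  -0.07517309  0.14162222] (array([21.8,  0.2, 24.3]), np.float64(0.0033), 'tilt', array([ 0.0011,  0.    , -1.    ]))
```

```bash
python3 -m crank '[[[5,0,9,0,1],[4.5,0,8,0,1],[1.5,0,2.6,0,1],[0,0,0,0,1],[0,0,0,0,1]]]'
python3 -m crank '[[[1,0,1.7,0,1],[0,0,0,0,1],[0,0,0,0,1]]]'
python3 -m crank '[[[1,0,1.7,0,1],[0,0,0,0,1],[0,0,0,0,1]]]'
```

```text
time: 13.48
position: [0.5406, -0.0755, 0.0594]
tool_rot: [-2.158, -2.282, 0.001]
ft_force: [0.4, -0.0, 0.8]
grip_width: 0.006
grip_force: 0.0
time: 13.73
position: [0.541, -0.075, 0.0583]
tool_rot: [2.159, 2.281, -0.0]
ft_force: [-0.5, -0.5, 0.1]
grip_width: 0.005
grip_force: 0.0
time: 13.98
position: [0.5412, -0.0743, 0.0569]
tool_rot: [2.159, 2.281, -0.0]
ft_force: [0.5, -1.2, 1.6]
grip_width: 0.002
grip_force: 1.2
```

```bash
python3 -m crank '[[[0.5,0,0.9,0,1],[0,0,0,0,1],[0,0,0,0,1]]]'
python3 -m crank '[[[0.5,0,0.9,0,1],[0,0,0,0,1],[0,0,0,0,1]]]'
python3 -m crank '[[[0.4,0,0.7,0,1],[0,0,0,0,1],[0,0,0,0,1]]]'
```

```text
time: 14.23
position: [0.5412, -0.0739, 0.056]
tool_rot: [2.159, 2.281, -0.0]
ft_force: [-0.5, -1.8, 3.7]
grip_width: 0.001
grip_force: 2.4
time: 14.48
position: [0.5412, -0.0736, 0.0556]
tool_rot: [2.159, 2.28, -0.001]
ft_force: [-0.6, -2.6, 7.9]
grip_width: 0.007
grip_force: 4.0
time: 14.73
position: [0.5412, -0.0736, 0.0554]
tool_rot: [2.159, 2.28, -0.001]
ft_force: [-2.7, -2.0, 10.9]
grip_width: 0.007
grip_force: 5.5
```

Pressed firmly at about 10 N. Now I'll back away and check.

```bash
python3 -m crank '[[[-3,0,-5,0,1],[-8,0,-14,0,1],[-5,0,-25,0,1],[-20,0,-35,0,1],[-30,0,-25,0,1],[-30,0,0,0,1],[-20,0,0,0,1],[0,0,0,0,1],[0,0,0,0,1],[0,0,0,0,1]]]'
python3 - <<'E'
from bench import ctrl,get_image
import cv2,numpy as np
s=ctrl.get_state()
a=get_image("wrist")["pixels"][:200,:,::-1];b=get_image("top")["pixels"][130:220,130:300,::-1]
o=np.zeros((560,512,3),np.uint8);o[:200]=a;b=cv2.resize(b,None,fx=3,fy=3,interpolation=cv2.INTER_CUBIC);o[205:205+270,:510]=b
cv2.imwrite("pics/f.png",o);print(s["position"],s["ft_force"],s["time"])
E
```

```text
time: 15.57
position: [0.5468, -0.1867, 0.1572]
tool_rot: [-2.157, -2.281, -0.001]
ft_force: [0.0, 0.7, 0.4]
grip_width: 0.008
grip_force: 0.0
[ 0.54683721 -0.18665552  0.15718235] [0.02499837 0.65653633 0.35450713] 15.5667
```

View pics/f.png

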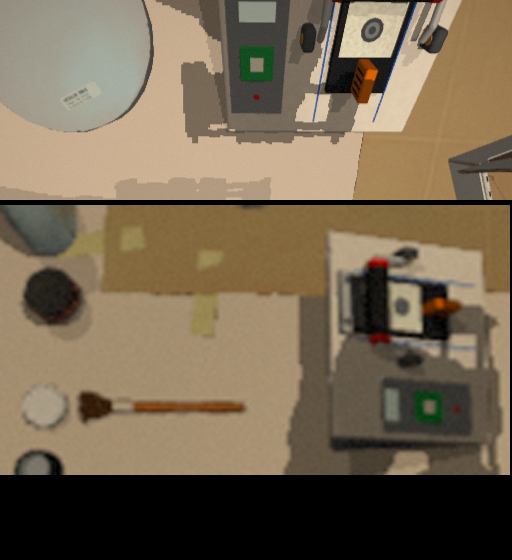

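The carrier is home and straight under the roller (card at (405,305) in the top view), the key is free, and the bystanders are where they were. I'll hand the job in.

```bash
python3 -c "
from bench import job
print(job.close_job())"
```

```text
the job is handed in; nothing more can be done
None
```

The carrier is against the end stop under the bail and let go, the green key was pressed to about 10 N and released, and the job was handed in at about 16 s; the close call returned no verdict.

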